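# Load the air dryer and set its valve two turns open

## Task

Stand the pale wooden handle from the rack upright, flat foot down, in the metal cup before the air nozzle and let go. Then, by its black crank grip, turn the red valve wheel clockwise until it is shut against its stop and back it off exactly two full turns. Finish still holding the grip there, wheel still, so the lock nut can be tightened; leave the dark handles and the oil jar where they are.

Things in the scene. Friction and masses are not known exactly. Their poses are not given: they have to be found in the camera images.
- station: Fixed air-drying station. Origin: on the table under the vertical axis of the valve wheel. In its frame: grey plate x -130 to 40, y -130 to 240 mm, 10 thick; brass valve with lock nut to 150 mm high at the origin; pipe 33 mm thick along y at x 0, 55 mm up, y -95 to 200; riser with air nozzle at x -28 to 15, y 183 to 217, to 120 mm high; holder cup at x -80, y 200.
- cup_floor (a point): Centre of the inner floor, 15 mm above the table, of the upright aluminium holder cup: 22 mm wide inside, 32 mm outside, 41 mm deep, rim 56 mm above the table. The nozzle's face is 52 mm from the cup's axis on the station's +x side, 98 to 112 mm above the table.
- wheel (a joint): Turning of the red three-spoked valve wheel (126 mm over its rim; rim 16 mm thick, middle 165 mm above the table) about its vertical axis, rad. 0: shut against its stop; grows anticlockwise seen from above (opening), 6.283 a turn, up to 25.1; two turns open is 12.566. It does not rise, and stays where it is left. Turning takes 3 to 4 N at the crank grip.
- crank_grip: Black upright crank grip on the wheel's rim, round, 22 mm thick, 70 mm long, 55 mm from the wheel's axis. Spins freely about its own upright axis, so fingers holding it may keep their heading as the wheel turns. Origin: centre of its lower end, 177 mm above the table, 4 mm above the rim's top. At joint 0 it is on the station's +x side of the wheel's axis.
- grip_mid (a point): Point on the crank grip's axis, 40 mm above its lower end and 30 mm below its top, 217 mm above the table.
- rack: Fixed plywood rack 170 x 250 mm, 120 mm high, three places 60 mm apart along its y. Origin: on the table under its centre. Handles lie in it sloping 45 degrees, foot at its x -62, 30 mm above the table, rising to its +x, in 19 mm notches of black rails at 0 to 20 mm (with a stop behind the foot) and 126 to 138 mm from the foot; between the rails they are free all round.
- pale_handle: The pale beech handle to be dried: a round stick 16 mm thick, 170 mm long, about 26 g, with a narrow neck (10 mm) and small bead at the top end (from 149 mm on). Origin: centre of its flat foot; its z runs along the stick to the bead. It lies in one of the three places of the rack.
- dark_handle_1: A dark walnut handle of the same shape in another place of the rack; to be left there. Origin and z as for the pale one.
- dark_handle_2: A second dark walnut handle of the same shape in the rack; to be left there.
- oil_jar: Closed amber jar of finishing oil, 60 mm wide, 85 mm tall, standing beyond the station and rack; to be left alone. Origin: centre of its underside.

How it is judged:
On the way, in this order (a step that is already met when the one before it is completed fails the run):
1. the pale handle stands upright in the cup on its foot, let go (horizontal distance between pale_handle and cup_floor below 0.008 m and z of pale_handle in the frame of cup_floor below 0.008 m and angle between pale_handle's own z axis and vertical below 0.2 rad and contact force between the fingers and pale_handle below 0.1 N), for 0.3 s.
2. the valve wheel is shut against its stop (value of joint wheel below 0.07 rad), for 0.1 s.
At the end, for the whole second after the job is handed in: Wheel at rest 12.57 rad (within 0.25) open from its stop, crank grip held (over 2 N, grasp point within 15 mm of its axis); pale handle on the cup's floor (within 8 mm), leaning under 0.2 rad; dark handles within 20 mm and jar within 30 mm of their starts (value of joint wheel between 12.316 and 12.816 rad and velocity of joint wheel between -0.1 and 0.1 rad/s and contact force between the fingers and crank_grip above 2 N and distance between the grasp point and grip_mid below 0.04 m and horizontal distance between the grasp point and grip_mid below 0.015 m and horizontal distance between pale_handle and cup_floor below 0.008 m and z of pale_handle in the frame of cup_floor below 0.008 m and angle between pale_handle's own z axis and vertical below 0.2 rad and distance of each of dark_handle_1, dark_handle_2 from where it was at the start of the episode below 0.02 m and distance of oil_jar from where it was at the start of the episode below 0.03 m); the arm keeps its last pose, push and grip.
It fails at once if a dark handle was pulled from its place in the rack (distance of any of dark_handle_1, dark_handle_2 from where it was at the start of the episode above 0.03 m).
It fails at once if the oil jar was knocked or moved (distance of oil_jar from where it was at the start of the episode above 0.03 m or angle between oil_jar's own z axis and vertical above 0.3 rad).
It also fails if it takes over 72 s, if anything falls off the work surface, if the arm or the gripper's body presses on something with over 40 N, if the wrist force passes 120 N, or if a joint passes its speed limit or range.

## Robot

A 7-joint arm with a two-finger parallel gripper is mounted at the origin on the work surface. World frame = base frame: x ahead of the robot, y to its left, z up, the work surface at z = 0. Lengths are in m, angles in rad, forces in N, time in s.
With the tool pointing down it reaches from about 0.425 to 0.875 m from the base axis. Payload 4.7 kg.
Tool frame: the origin (TCP) lies at the very end of the fingers, on their centre line; the grasp point (between the pads) lies 19 mm behind it (ctrl.grasp_offset is the distance from the TCP to the grasp point, in m); z points along the fingers, y is the direction in which the jaws open and shut (so a half turn about z gives the same grasp; the last joint's range is limited). The gripper opens to 87 mm and grips with 3 to 60 N. Pads are 19 mm wide; open, the fingers measure 117 mm over their backs; the gripper's body (75 mm by 190 mm) begins 51 mm behind the grasp point.
Start: joints at [-1.128, 0.321, -0.07, 1.45, 0.023, 1.371, -0.057], TCP at [0.27, 0.591, 0.192] pointing down, gripper open.
Joint ranges: [-2.86, 2.86], [-0.3, 2.09], [-1.38, 1.24], [0.06, 2.45], [-1.56, 4.7], [0.09, 2.05], [-2.69, 2.69]. Speed limits (rad/s): [2.57, 2.57, 3.14, 3.14, 3.14, 3.14, 3.14].

## Interface

Orientations are given as a rotation vector (axis times angle).
In Python, from bench import ctrl gives the robot as it stands.
- The arm moves only by the shell command python3 -m creep 'ROWS' [FORCE]. ROWS is JSON, a list that holds one entry, the list of rows, each a list of 7 numbers: the opening, from 0 (shut) to 1 (fully open), then the shift along the tool's x, y, z in mm, then the turn, a rotation vector about the tool's x, y, z in rad. In form: [[[grip, dx, dy, dz, rx, ry, rz], ...]]. A call has 1 to 5 rows; each row is the pose to reach, as a shift and turn from the pose commanded when the call began, along the tool's axes at that moment; what a row does not reach only later rows make up. A row lasts 1/10 s, in which the tool goes at most 50 mm and 8.59 degrees, less where a joint would pass 70% of its speed; a pose out of reach is approached as far as the arm can. A call with a gripper value outside its range is refused whole. The fingers move at their own pace and stop on an object; FORCE is the grip in N (left out, the last holds). Time passes only in rows, so rows that repeat a pose let the fingers close. It gives the time, the measured TCP pose, the force and the opening at its end, in the units of the state.
- ctrl.get_state(): the state, without advancing time (a new reading comes with each control period).
- ctrl.get_image(name): name is "side" or "top"; returns the picture (480x640x3 uint8, red, green, blue); there is no depth.
- ctrl.camera_params(name): a dict with "K" (3x3 intrinsics, pixels), "pose" (4x4, takes a point from camera to world coordinates). Camera axes: x right, y down, z forward; pixel columns grow to the right and rows downward; lengths in m; the calibration is good to about 2 mm. A picture is of the moment at which its call begins. camera_params takes no time and is no camera call.
- ctrl.close_job(): hands the job in, once; it reports no verdict.
The state is a dict: "time": time; "joint_positions": joint angles; "qd": joint speeds; "joint_torque": joint torques, N m; "position": TCP position; "tool_rot": TCP orientation; "ft_force": force on the tool from outside, world axes, zero at the start; "torque": the same for the moment, N m; "grip_width": opening from 0.0 (shut) to 1.0 (fully open).
Only numpy, scipy, OpenCV 4.12 (cv2) and the standard library are available. Lean on these libraries where they do the work, as an engineer would, in place of code of your own. Each camera call takes 0.05 s, during which the arm holds its last target. There are 200 camera calls.

## Working session

There is one attempt and no reset: what is moved stays moved. The work goes in short steps, Python scripts to look and compute and a shell command to move; the robot and the scene stay as the last step left them, time stands still between calls to the robot, and variables do not carry over. Pictures are saved under pics/ and viewed, about 8 in all and at most 12, crops included, and the job is handed in when it is done.

```bash
mkdir -p pics; ls; python3 - <<'E'
from bench import ctrl
import cv2
for n in("side","top"):
    cv2.imwrite(f"pics/{n}0.png",ctrl.get_image(n)[:,:,::-1]); p=ctrl.camera_params(n); print(n,p["K"],p["pose"])
print(ctrl.get_state(),ctrl.grasp_offset)
E
```

```text
pics
side [[584.45605035   0.         315.17313881]
 [  0.         584.45605035 246.86887954]
 [  0.           0.           1.        ]] [[ 0.86332728 -0.22609146  0.45116368  0.12095009]
 [-0.50445426 -0.41118533  0.75924471 -0.71310756]
 [ 0.01385314 -0.8830681  -0.46904031  0.62566792]
 [ 0.          0.          0.          1.        ]]
top [[604.71693946   0.         316.59847823]
 [  0.         604.71693946 243.37022088]
 [  0.           0.           1.        ]] [[-0.01918818 -0.9966761   0.07917425  0.48710154]
 [-0.99978337  0.01976604  0.00652122  0.05614947]
 [-0.00806451 -0.07903197 -0.99683946  1.50219661]
 [ 0.          0.          0.          1.        ]]
{'time': 0.1, 'joint_positions': array([-1.12788171,  0.32168582, -0.0700831 ,  1.45155905,  0.02258992,
        1.37078421, -0.05690587]), 'qd': array([ 0.0010014 ,  0.00011351, -0.00198572, -0.00359977, -0.00055678,
        0.00029004, -0.00088054]), 'joint_torque': array([-2.04312232e-04, -4.92572343e+01, -4.05811518e-01, -3.13399887e+01,
       -6.41949079e-02,  3.94313259e-02,  5.33943262e-05]), 'position': array([0.27008371, 0.59063465, 0.19060881]), 'tool_rot': array([-6.68345695e-01, -3.06940173e+00,  2.55686361e-03]), 'ft_force': array([ 0.33092127, -0.11361544, -0.40720304]), 'torque': array([-0.04044053,  0.02951942, -0.00770421]), 'grip_width': 1.0000476518956893} 0.0187
```

View pics/top0.png

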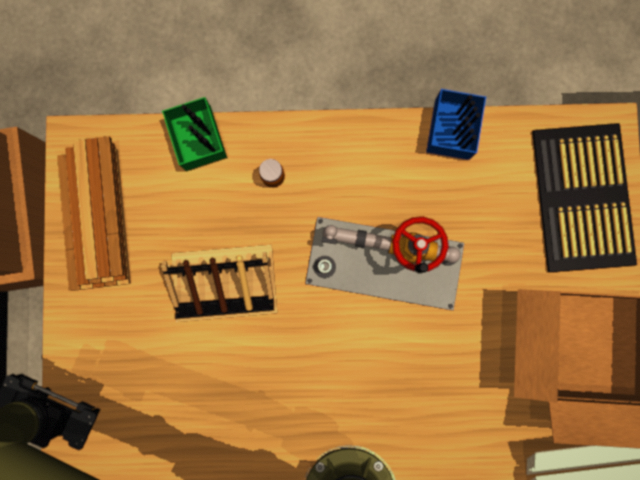

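View pics/side0.png

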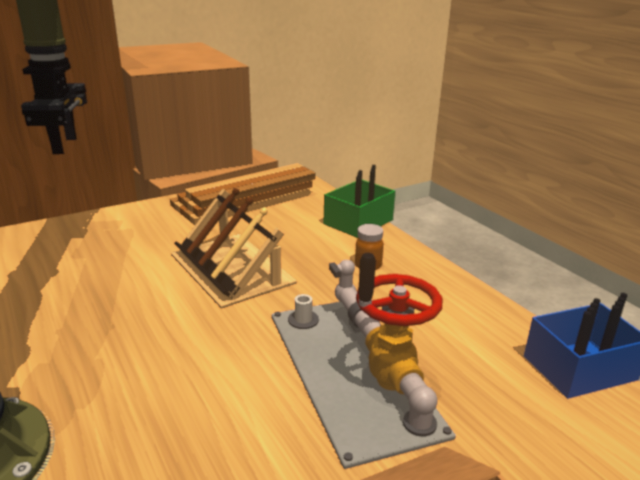

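The top picture shows the rack around (218,283), with the pale handle as the right one (about x 245). The cup is at (325,266) and the wheel hub at (420,243), with the crank grip on the robot's side at (421,267). The jar is at (271,172). I'll enlarge these.

```bash
python3 - <<'E'
import cv2,numpy as np
a=cv2.imread("pics/top0.png"); b=cv2.imread("pics/side0.png")
f=lambda i,x,y,w,h,s:cv2.resize(i[y:y+h,x:x+w],None,fx=s,fy=s,interpolation=cv2.INTER_CUBIC)
top=np.hstack([f(a,155,240,130,90,3.0),f(a,300,210,170,112.5.__int__(),2.4)[:270].copy()]) if 0 else None
A=f(a,155,235,160,90,5); B=f(a,300,208,170,108,4)
cv2.imwrite("pics/cA.png",A);
# stacked: rack x5 ; station x4
S=np.zeros((600,800,3),np.uint8); R=f(a,155,240,130,85,4); S[:R.shape[0],:R.shape[1]]=R[:, :800]
S2=f(a,300,255,50,30,5);S[:150,530:780]=S2
T=f(a,300,208,170,64,4); S[344:600,:680]=T
cv2.imwrite("pics/crop1.png",S)
U=np.zeros((600,800,3),np.uint8); R=f(b,165,180,140,130,4); U[:520,:560]=R
R=f(b,280,285,50,50,4); U[:200,580:780]=R; R=f(b,340,240,50,80,4);U[220:540,580:780]=R
cv2.imwrite("pics/crop2.png",U)
E
```

```text
(no output)
```

View pics/crop1.png

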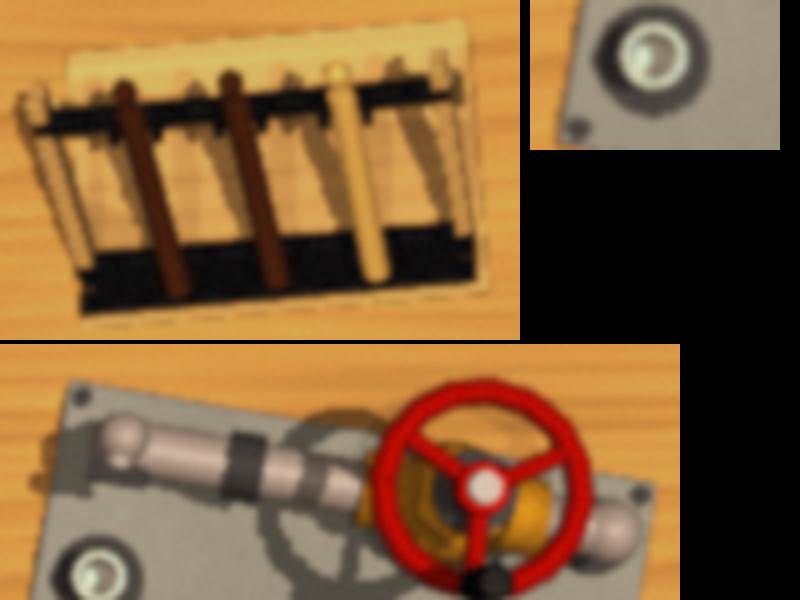

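View pics/crop2.png

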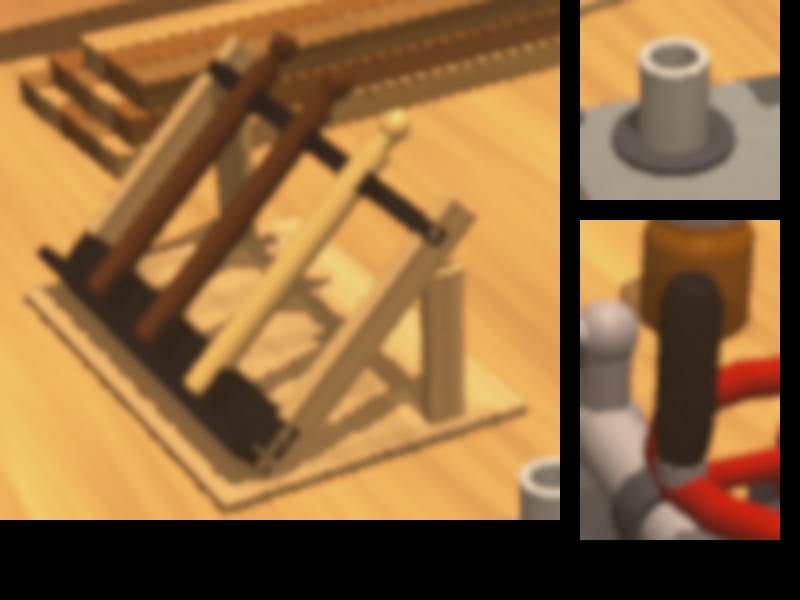

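Top picture: pale bead (239.5,258), foot (249,309.5), cup rim (325,266), wheel centre (421,244) and grip top (422.5,266.5). Side picture: bead (264.3,209.5), foot (215,276.3), cup rim (303.5,299.5), grip top (368,255.8) and grip bottom (365.5,300).

```bash
cat > h.py <<'E'
import numpy as np, cv2
from bench import ctrl
from scipy.spatial.transform import Rotation as R
from scipy.optimize import least_squares
CP={n:ctrl.camera_params(n) for n in("side","top")}
def proj(n,X):
    T=CP[n]["pose"]; c=T[:3,:3].T@(np.asarray(X)-T[:3,3]); return (CP[n]["K"]@c)[:2]/c[2]
def tri(obs,z=None):   # obs {cam:px}; z fixed if given
    f=lambda p:np.concatenate([proj(n,p if z is None else [p[0],p[1],z])-u for n,u in obs.items()])
    s=least_squares(f,[.5,0,.1] if z is None else [.5,0]); return s.x,s.fun
def rel(target_p,target_R=None):
    """shift (mm, tool axes) and rotvec from present measured pose"""
    s=ctrl.get_state(); A=R.from_rotvec(s["tool_rot"])
    d=A.inv().apply(np.asarray(target_p)-s["position"])*1e3
    return d.round(1), None if target_R is None else (A.inv()*target_R).as_rotvec().round(4)
E
python3 - <<'E'
from h import *
np.set_printoptions(precision=4,suppress=True)
cup=tri(dict(top=(325,266),side=(303.5,299.5)),.056);print("cup",cup)
cupt=tri(dict(top=(325,266)),.056);print("cup top only",cupt[0])
wh=tri(dict(top=(421,244)),.165);print("wheel",wh)
g=tri(dict(top=(422.5,266.5),side=(368,255.8)),.247);print("grip",g)
print("griplow",tri(dict(side=(365.5,300)),.177)[0])
for n,o in dict(bead=dict(top=(239.5,258),side=(264.3,209.5)),foot=dict(top=(249,309.5),side=(215,276.3))).items(): print(n,tri(o))
# station yaw
d=cup[0]-wh[0]; print("dist",np.linalg.norm(d),"exp",np.hypot(80,200)); yaw=np.arctan2(d[1],d[0])-np.arctan2(200,-80); print("yaw",yaw)
gd=g[0]-wh[0];print("grip ang",np.arctan2(gd[1],gd[0])-yaw,np.linalg.norm(gd))
E
```

```text
cup (array([0.5489, 0.0464]), array([ 0.0647, -0.6827, -0.4695,  0.3574]))
cup top only [0.5473 0.0466]
wheel (array([ 0.5873, -0.1663]), array([0., 0.]))
grip (array([ 0.5349, -0.1554]), array([ 0.5511, -0.2732, -0.3209, -0.4225]))
griplow [ 0.5343 -0.1578]
bead (array([0.5667, 0.2373, 0.1518]), array([ 0.3604, -0.8022, -0.7686,  0.02  ]))
foot (array([0.4512, 0.2301, 0.0368]), array([ 0.7128, -1.8934, -1.6285,  0.0012]))
dist 0.21610289796937374 exp 215.40659228538016
yaw -0.20181232969342933
grip ang 3.1382121098485145 0.05355137918780025
```

```bash
cat >> h.py <<'E'
psi=.065; u=np.array([.7071*np.cos(psi),.7071*np.sin(psi),.7071]); bead=np.array([.5667,.2373,.1518]); foot=bead-.167*u
def ori(d,y):
    d=d/np.linalg.norm(d); y=y-d*(y@d); y/=np.linalg.norm(y); return R.from_matrix(np.c_[np.cross(y,d),y,d])
def rackpose(th,back,s=.09):
    d=np.array([np.sin(th)*np.cos(psi),np.sin(th)*np.sin(psi),-np.cos(th)]); y=np.array([-np.sin(psi),np.cos(psi),0])
    return foot+s*u+d*(.0187-back), ori(d,y)
E
python3 - <<'E'
from h import *
print(foot, rel(*rackpose(np.radians(20),.1)))
E
```

```text
[0.44886367 0.22962983 0.0337143 ] (array([-344.2, -237. ,   17.3]), array([-0.0878, -0.3422, -0.4885]))
```

```bash
python3 -m creep '[[[0.35,-40,-25,-40,-0.02,-0.07,-0.1],[0.35,-80,-50,-60,-0.04,-0.14,-0.2],[0.35,-115,-80,-60,-0.06,-0.2,-0.3],[0.35,-150,-105,-60,-0.08,-0.27,-0.39],[0.35,-190,-130,-60,-0.0878,-0.3422,-0.4885]]]' 20; python3 - <<'E'
from h import *
s=ctrl.get_state();print(s["joint_positions"],rel(*rackpose(np.radians(20),.1)))
E
```

```text
time: 0.6
position: [0.3898, 0.392, 0.2519]
tool_rot: [-0.096, 2.787, 0.018]
ft_force: [-0.1, -0.1, 0.5]
grip_width: 0.632
[-1.0247262  -0.10305573 -0.01958779  1.84614639  0.30815654  1.21057896
  0.51310421] (array([ -51.5, -166.2,  102.1]), array([0.002 , 0.0038, 0.0034]))
```

```bash
python3 -m creep '[[[0.35,-12,-40,20,0,0,0],[0.35,-24,-80,40,0,0,0],[0.35,-36,-120,70,0,0,0],[0.35,-51,-166,100,0,0,0],[0.35,-51,-166,102,0,0,0]]]'; python3 - <<'E'
from h import *
s=ctrl.get_state();print(s["joint_positions"],rel(*rackpose(np.radians(20),.1)))
cv2.imwrite("pics/t1.png",cv2.resize(ctrl.get_image("top")[215:335,130:290,::-1],None,fx=3,fy=3)); 
cv2.imwrite("pics/s1.png",ctrl.get_image("side")[:,:,::-1])
a=cv2.imread("pics/s1.png")[130:310,130:320]; b=cv2.imread("pics/t1.png"); a=cv2.resize(a,(380,360)); b=cv2.resize(b,(420,360))
cv2.imwrite("pics/c3.png",np.hstack([a,b]))
E
```

```text
time: 1.1
position: [0.4832, 0.2267, 0.17]
tool_rot: [-0.079, 2.795, 0.011]
ft_force: [-0.8, -0.5, -0.1]
grip_width: 0.354
[-0.86970055 -0.17559907  0.21869651  2.06745916  0.27908042  0.97315345
  0.85275566] (array([-2.9,  5.2, -3. ]), array([-0.0046, -0.0031, -0.0074]))
```

View pics/c3.png

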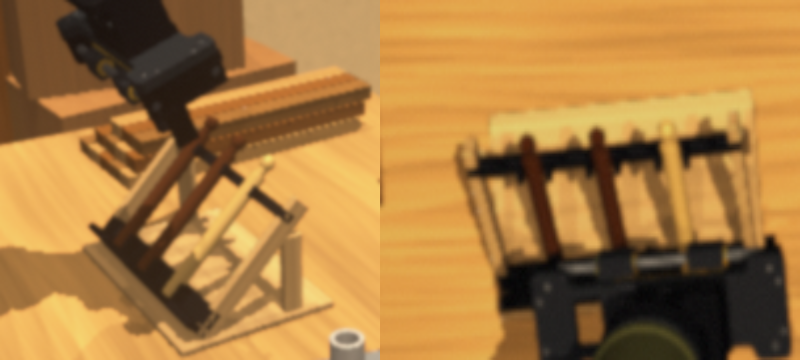

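The gripper now stands over the pale handle, with the fingers at (617,262) and (705,262) and the stick between them at about (675,180). The dark handles are untouched. I'll descend along the tool axis.

```bash
python3 -m creep '[[[0.35,0,0,10,0,0,0],[0.35,0,0,25,0,0,0],[0.35,0,0,40,0,0,0],[0.35,0,0,40,0,0,0]]]'; python3 - <<'E'
from h import *
s=ctrl.get_state();print(s["joint_positions"],rel(*rackpose(np.radians(20),.0)))
E
```

```text
time: 1.6
position: [0.4948, 0.2359, 0.1334]
tool_rot: [-0.095, 2.793, 0.016]
ft_force: [-1.2, -0.2, 0.5]
grip_width: 0.351
[-0.86744628 -0.11071675  0.22842092  2.08978606  0.27320846  0.88178175
  0.85713508] (array([-4.1, -3.3, 58.5]), array([ 0.0005, -0.0018,  0.0028]))
```

```bash
python3 -m creep '[[[0.35,-2,-2,15,0,0,0],[0.35,-4,-3,30,0,0,0],[0.35,-4,-3,45,0,0,0],[0.35,-4,-3,57,0,0,0],[0.35,-4,-3,57,0,0,0]]]';  python3 - <<'E'
from h import *
s=ctrl.get_state();print(s["joint_positions"],rel(*rackpose(np.radians(20),.0)))
im=ctrl.get_image("top")[225:335,150:290,::-1]; im2=ctrl.get_image("side")[170:300,150:290,::-1]
cv2.imwrite("pics/c4.png",np.hstack([cv2.resize(im,(400,314)),cv2.resize(im2,(338,314))]))
E
```

```text
time: 2.1
position: [0.5188, 0.2337, 0.0819]
tool_rot: [-0.092, 2.792, 0.016]
ft_force: [-0.7, 0.2, -0.3]
grip_width: 0.353
[-0.85038306 -0.00768925  0.2601002   2.10886281  0.25504157  0.75223477
  0.88553095] (array([0.7, 0.5, 2. ]), array([ 0.0005, -0.0012,  0.0011]))
```

View pics/c4.png

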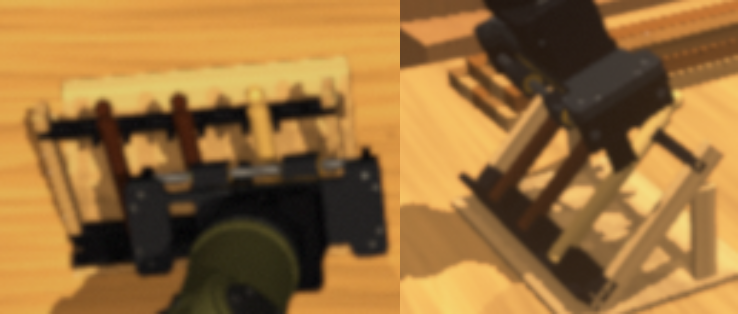

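The side view shows a finger beside the pale stick, reaching down past it. The dark handles are clear. I'll close, and fit an arm model for the reach check.

```bash
python3 -m creep '[[[0.1,0,0,0,0,0,0],[0.1,0,0,0,0,0,0],[0.1,0,0,0,0,0,0],[0.1,0,0,0,0,0,0],[0.1,0,0,0,0,0,0]]]' 20
cat > kin.py <<'E'
from h import *
from itertools import product
D=[([-1.12788171,.32168582,-.0700831,1.45155905,.02258992,1.37078421,-.05690587],[.27008371,.59063465,.19060881],[-.668345695,-3.06940173,.00255686]),
([-1.0247262,-.10305573,-.01958779,1.84614639,.30815654,1.21057896,.51310421],[.3898,.392,.2519],[-.096,2.787,.018]),
([-.86970055,-.17559907,.21869651,2.06745916,.27908042,.97315345,.85275566],[.4832,.2267,.17],[-.079,2.795,.011]),
([-.86744628,-.11071675,.22842092,2.08978606,.27320846,.88178175,.85713508],[.4948,.2359,.1334],[-.095,2.793,.016]),
([-.85038306,-.00768925,.2601002,2.10886281,.25504157,.75223477,.88553095],[.5188,.2337,.0819],[-.092,2.792,.016])]
def fk(q,L,sg,off=0):
    r=R.identity(); p=np.array([0,0,L[0]])
    for i in range(7):
        r=r*R.from_rotvec(np.eye(3)[2 if i%2==0 else 1]*q[i]*sg[i])
        if i==1: p=p+r.apply([L[4],0,L[1]])
        if i==3: p=p+r.apply([L[5],0,L[2]])
        if i==5: p=p+r.apply([L[6],0,L[3]])
    return p,r*R.from_rotvec([0,0,off])
E
python3 - <<'E'
from kin import *
best=[]
for s in product([1,-1],repeat=4):
  sg=[s[0],1,s[1],1,s[2],1,s[3]]
  for off in (0,np.pi/2,np.pi,-np.pi/2):
    def f(L):
        o=[]
        for q,p,w in D:
            a,r=fk(q,L,sg,off); o+=list(a-p)+list(.3*(r.inv()*R.from_rotvec(w)).as_rotvec())
        return np.array(o)
    z=least_squares(f,[.3,.4,.4,.25,0,0,0]); best.append((z.cost,sg,off,z.x.round(4)))
best.sort(key=lambda t:t[0])
for b in best[:3]:print(b)
E
```

```text
time: 2.7
position: [0.5197, 0.2334, 0.0834]
tool_rot: [-0.09, 2.79, 0.018]
ft_force: [0.2, -0.9, 0.3]
grip_width: 0.11
(np.float64(0.0003706427143499692), [-1, 1, -1, 1, -1, 1, -1], 1.5707963267948966, array([0.3205, 0.52  , 0.5271, 0.5006, 0.0012, 0.0177, 0.0284]))
(np.float64(0.040449169199431534), [-1, 1, 1, 1, -1, 1, -1], 1.5707963267948966, array([0.5747, 0.5617, 0.6836, 0.3326, 0.5535, 0.3373, 0.658 ]))
(np.float64(0.05674810682621825), [-1, 1, -1, 1, 1, 1, -1], 1.5707963267948966, array([-0.5174,  0.0613,  0.3718, -0.4257,  0.0744, -0.3344, -0.128 ]))
```

```bash
python3 - <<'E'
from h import *
im=ctrl.get_image("top"); im2=ctrl.get_image("side"); print(ctrl.get_state()["grip_width"])
P=foot+.09*u
for n,i in(("top",im),("side",im2)):
    i[:]=i
    print(n,[proj(n,x).round(1) for x in (foot,P,foot+.17*u,ctrl.get_state()["position"])])
im=im[225:335,150:290,::-1]; im2=im2[170:300,150:290,::-1]
cv2.imwrite("pics/c5.png",np.vstack([cv2.resize(im2,(646,600))]))
E
```

```text
0.10360250492355824
top [array([250.1, 308.6]), array([244.8, 281.9]), array([239.7, 256.2]), array([245.7, 278.9])]
side [array([212.4, 278.1]), array([240. , 241.1]), array([264.4, 208.3]), array([243.8, 246.7])]
```

View pics/c5.png

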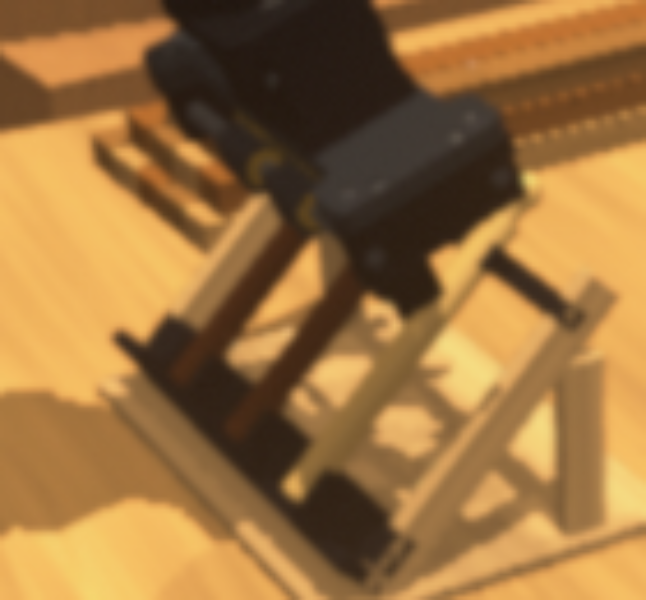

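```bash
python3 - <<'E'
from h import *
A=R.from_rotvec([-.668,-3.069,.0026]); p0=np.array([.27,.5906,.1906])
print("start tips side",[proj("side",p0+A.apply([0,s*.05,0])).round(1) for s in(-1,1)], "top",[proj("top",p0+A.apply([0,s*.05,0])).round(1) for s in(-1,1)])
s=ctrl.get_state(); A=R.from_rotvec(s["tool_rot"]); p=s["position"]
for n in("side","top"): print(n,[proj(n,p+A.apply([0,y,z])).round(1) for y,z in((-.012,0),(.012,0),(-.095,-.07),(.095,-.07))])
im=ctrl.get_image("top"); im2=ctrl.get_image("side")
g=lambda i:(255*(i/255.)**.45).astype(np.uint8)
a=cv2.resize(g(im[240:320,190:290,::-1]),(400,320),interpolation=2); b=cv2.resize(g(im2[185:265,190:290,::-1]),(400,320),interpolation=2)
c=cv2.resize(g(cv2.imread("pics/side0.png")[100:180,10:110]),(400,260),interpolation=2)
cv2.imwrite("pics/c6.png",np.vstack([np.hstack([a,b]),np.hstack([c,c*0])]))
E
```

```text
start tips side [array([ 60.7, 169. ]), array([ 73.3, 153.3])] top [array([ 94.8, 407.4]), array([ 52.7, 388.4])]
side [array([246.7, 249.1]), array([241. , 244.3]), array([255.4, 238.7]), array([209.7, 202.2])]
top [array([250.8, 278.4]), array([240.6, 279.3]), array([285.2, 285.4]), array([200.5, 292.5])]
```

View pics/c6.png

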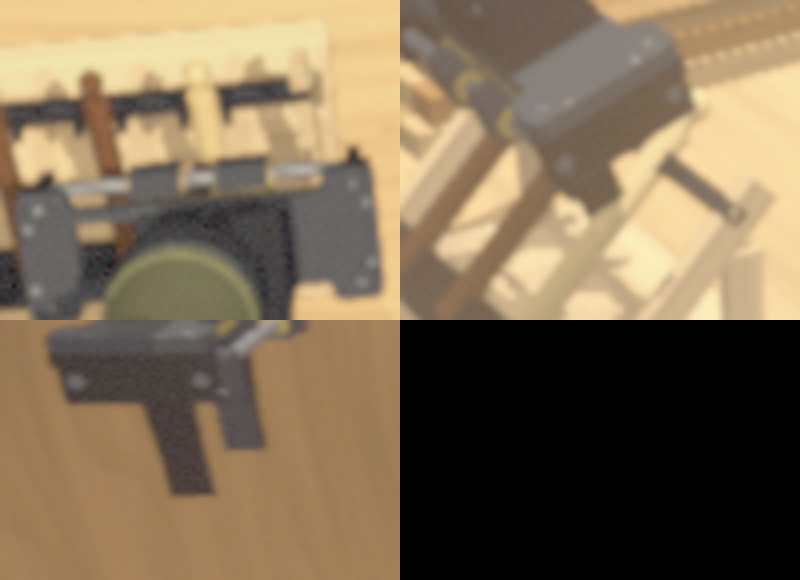

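```bash
python3 - <<'E'
from h import *
A=R.from_rotvec([-.668,-3.069,.0026]); p0=np.array([.27,.5906,.1906])
f=lambda v:np.concatenate([proj("side",p0+v+A.apply([0,-.05,0]))-(57.5,153),proj("side",p0+v+A.apply([0,.05,0]))-(71,139.4)])
z=least_squares(f,[0,0,0]);print(z.x,z.fun)
f1=lambda e:np.concatenate([proj("side",p0-[0,0,e[0]]+A.apply([0,-.05,0]))-(57.5,153),proj("side",p0-[0,0,e[0]]+A.apply([0,.05,0]))-(71,139.4)])
z=least_squares(f1,[0]);print(z.x,z.fun)
s=ctrl.get_state(); A=R.from_rotvec(s["tool_rot"]); p=s["position"]
for e in(0,.01,.02,.03): print(e,proj("side",p+A.apply([0,-.012,-e])),proj("side",p+[0,-.012,e]))
# body front-face lower corners, side: seen right-hand lower corner ~ (262,211)... 
for x in(-.037,.037):
  for y in(-.095,.095): print(x,y,"side",proj("side",p+A.apply([x,y,-.07])).round(1),"top",proj("top",p+A.apply([x,y,-.07])).round(1))
E
```

```text
[0.00464082 0.03842542 0.02153738] [ 0.41485874  0.3652816  -0.44430259 -0.39120679]
[-0.03339814] [ 0.08882124  0.60020088 -0.3870421  -0.58238065]
0 [246.69085949 249.14693709] [246.33056612 249.23474448]
0.01 [244.93444385 245.34582837] [246.11817187 244.71350679]
0.02 [243.15900634 241.50355389] [245.90402123 240.15488082]
0.03 [241.36423627 237.61944127] [245.68809233 235.55840086]
-0.037 -0.095 side [272.1 227.7] top [283.6 269.7]
-0.037 0.095 side [224.9 192.9] top [198.2 276.9]
0.037 -0.095 side [238.2 249.9] top [286.8 300.9]
0.037 0.095 side [194.1 211.8] top [202.6 308. ]
```

The picture shows the fingertips about 30 mm short of where the reported TCP projects: seen at (240,238) against (246,249). The start picture has the same error, about 33 mm. The whole gripper sits back along the tool axis, so the fingers closed above the stick. I'll allow for 30 mm: open, go 30 mm deeper and close.

```bash
sed -i 's/d\*(.0187-back)/d*(.0487-back)/' h.py; python3 -m creep '[[[0.35,0,0,0,0,0,0],[0.35,0,0,0,0,0,0],[0.35,0,0,0,0,0,0],[0.35,0,0,0,0,0,0]]]' 20;  python3 -m creep '[[[0.35,0,0,8,0,0,0],[0.35,0,0,16,0,0,0],[0.35,0,0,24,0,0,0],[0.35,0,0,30,0,0,0],[0.35,0,0,30,0,0,0]]]'; python3 - <<'E'
from h import *
print(rel(*rackpose(np.radians(20),.0)))
E
```

```text
time: 3.3
position: [0.5196, 0.2334, 0.0832]
tool_rot: [-0.091, 2.791, 0.018]
ft_force: [-0.5, -0.4, 0.6]
grip_width: 0.329
time: 3.8
position: [0.5294, 0.2334, 0.0535]
tool_rot: [-0.09, 2.792, 0.016]
ft_force: [-0.4, -0.4, -0.1]
grip_width: 0.353
(array([0.9, 1.5, 1.7]), array([-0.0001, -0.0012, -0.0003]))
```

```bash
python3 -m creep '[[[0.1,0,0,0,0,0,0],[0.1,0,0,0,0,0,0],[0.1,0,0,0,0,0,0],[0.1,0,0,0,0,0,0],[0.1,0,0,0,0,0,0]]]' 20
python3 - <<'E'
from kin import *
print(D[0] and ctrl.get_state()["joint_positions"])
sg=[-1,1,-1,1,-1,1,-1]
def f(L):
    o=[]
    for q,p,w in D:
        a,r=fk(q,L,sg,np.pi/2); o+=list(a-p)+list(.3*(r.inv()*R.from_rotvec(w)).as_rotvec())
    return np.array(o)
z=least_squares(f,[.3,.4,.4,.25,0,0,0]); L=z.x; print(L.round(4), np.abs(z.fun.reshape(-1,6)).max(0).round(4))
lo=np.array([-2.86,-.3,-1.38,.06,-1.56,.09,-2.69]);hi=np.array([2.86,2.09,1.24,2.45,4.7,2.05,2.69])
# final at cup: reported TCP = cup axis pt + d*.0487, stick vertical, tool th=65deg from down, azimuth phi
q0=ctrl.get_state()["joint_positions"]
for phi in np.radians([0,-30,-60,-90,-120,60,90,120]):
    th=np.radians(65); d=np.array([np.sin(th)*np.cos(phi),np.sin(th)*np.sin(phi),-np.cos(th)])
    y=np.array([-np.sin(phi),np.cos(phi),0]); T=np.array([.548,.0464,.015+.09])+d*.0487; Rt=ori(d,y)
    def g(q):
        a,r=fk(q,L,sg,np.pi/2); return np.r_[(a-T)*5,(r.inv()*Rt).as_rotvec(),.01*(q-q0)]
    s=least_squares(g,np.clip(q0,lo+.01,hi-.01),bounds=(lo,hi)); print(np.degrees(phi).round(),np.abs(s.fun[:6]).max().round(3),s.x.round(2))
E
```

```text
time: 4.3
position: [0.5297, 0.2368, 0.0557]
tool_rot: [-0.093, 2.789, 0.023]
ft_force: [0.4, 4.9, -1.3]
grip_width: 0.167
[-0.84220891  0.04903754  0.26837284  2.11471878  0.24163636  0.68247986
  0.89628361]
[0.3205 0.52   0.5271 0.5006 0.0012 0.0177 0.0284] [0.0237 0.0097 0.0035 0.0001 0.0001 0.0001]
0.0 0.36 [ 0.77 -0.3  -0.99  2.45  0.1   0.12  1.15]
-30.0 0.001 [-2.08  1.05  1.24  2.45  0.63  0.3  -0.65]
-60.0 0.0 [-1.66  0.93  0.99  2.    0.43  0.94 -0.58]
-90.0 0.0 [-1.21  1.    0.79  1.55  0.3   1.44 -0.63]
-120.0 0.0 [-0.86  1.16  0.73  1.14  0.11  1.86 -0.72]
60.0 0.526 [-1.16 -0.3   1.24  2.28 -0.28  0.52  2.69]
90.0 0.704 [-1.3  -0.3   1.24  2.17 -0.06  0.72  2.69]
120.0 0.928 [-1.5  -0.3   1.24  2.11  0.18  0.88  2.69]
```

It stalled at 0.167, about 14.5 mm, so the stick is held. Now I'll pull out along −tool z and raise.

```bash
python3 -m creep '[[[0.1,0,0,-10,0,0,0],[0.1,0,0,-30,0,0,0],[0.1,0,0,-60,0,0,0],[0.1,0,0,-100,0,0,0],[0.1,0,0,-140,0,0,0]]]' 20; python3 - <<'E'
from h import *
phi=np.radians(-60);th=np.radians(65)
d=np.array([np.sin(th)*np.cos(phi),np.sin(th)*np.sin(phi),-np.cos(th)]); y=np.array([-np.sin(phi),np.cos(phi),0])
P=np.array([.548,.0464,.015+.09+.08]); Rt=ori(d,y)
A=R.from_rotvec(ctrl.get_state()["tool_rot"])
print(rel(P+d*.0487,Rt)); print("intermediate straight:",np.degrees(np.linalg.norm((A.inv()*Rt).as_rotvec())))
cv2.imwrite("pics/s7.png",ctrl.get_image("side")[100:310,130:330,::-1]) 
# pale pixels: where's stick lower end now
s=ctrl.get_state(); print(s["joint_positions"],s["grip_width"])
E
```

```text
time: 4.8
position: [0.4813, 0.23, 0.1877]
tool_rot: [-0.09, 2.791, 0.017]
ft_force: [0.6, 0.7, 0.3]
grip_width: 0.171
(array([ -61.9, -227.1,   47.1]), array([ 0.7698, -0.7015,  0.8385]))
intermediate straight: 76.6078436642223
[-0.8784575  -0.2006681   0.21401038  2.03909277  0.27735584  1.01091877
  0.85932868] 0.1699861779478051
```

```bash
python3 -m creep '[[[0.1,-6,-20,-10,0.085,-0.078,0.093],[0.1,-12,-45,-15,0.171,-0.156,0.186],[0.1,-18,-70,-15,0.257,-0.234,0.279],[0.1,-24,-95,-15,0.342,-0.312,0.373],[0.1,-30,-115,-10,0.428,-0.39,0.466]]]'; cat > tgt.py <<'E'
from h import *
import sys
phi=np.radians(-60);th=np.radians(65)
d=np.array([np.sin(th)*np.cos(phi),np.sin(th)*np.sin(phi),-np.cos(th)]); y=np.array([-np.sin(phi),np.cos(phi),0])
P=np.array([.548,.0464,.015+.09+float(sys.argv[1])]); Rt=ori(d,y)
print(rel(P+d*.0487,Rt),ctrl.get_state()["joint_positions"].round(2))
E
python3 tgt.py .08
```

```text
time: 5.35
position: [0.5146, 0.1168, 0.208]
tool_rot: [0.605, 2.299, -0.397]
ft_force: [0.1, 0.1, -1.2]
grip_width: 0.166
(array([-37.8, -57.6, 109.6]), array([ 0.3421, -0.3077,  0.3649])) [-0.79 -0.1  -0.06  2.13  0.86  1.22 -0.16]
```

```bash
python3 -m creep '[[[0.1,-8,-12,22,0.085,-0.077,0.091],[0.1,-15,-23,44,0.171,-0.154,0.182],[0.1,-23,-35,66,0.257,-0.231,0.274],[0.1,-38,-58,110,0.342,-0.308,0.365],[0.1,-38,-58,110,0.342,-0.308,0.365]]]'; python3 tgt.py .08; python3 - <<'E'
from h import *
i=ctrl.get_image("side")[190:340,240:400,::-1];j=ctrl.get_image("top")[220:310,270:390,::-1]
g=lambda i:(255*(i/255.)**.6).astype(np.uint8)
cv2.imwrite("pics/c8.png",np.hstack([cv2.resize(g(i),(448,420)),cv2.resize(g(j),(350,420)[:1]+(262,)) if 0 else cv2.copyMakeBorder(cv2.resize(g(j),(350,262)),0,158,0,0,0)]))
E
```

```text
time: 5.85
position: [0.5691, 0.0033, 0.1558]
tool_rot: [1.029, 1.8, -0.681]
ft_force: [-0.9, -1.1, -1.0]
grip_width: 0.169
(array([-6.3,  3.1, -7. ]), array([-0.0109,  0.0019,  0.0159])) [-0.74  0.32  0.01  2.05  1.11  1.41 -0.79]
```

View pics/c8.png

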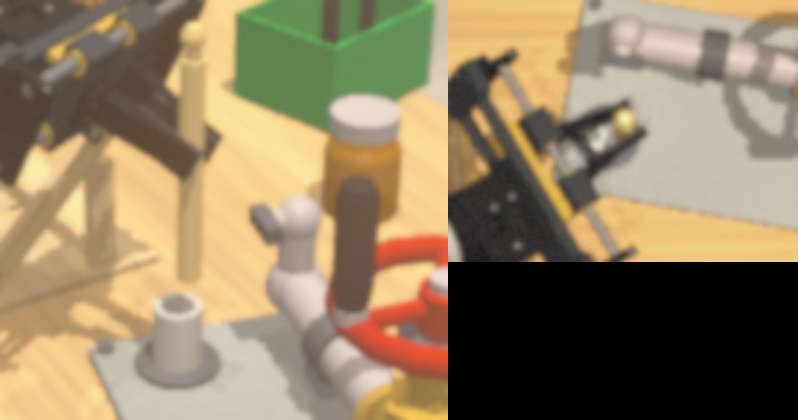

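The handle hangs upright just beside the cup's axis. In the side view the bead is at (308.6,201.4) and the foot at (307.5,290). In the top view the bead is at (330.7,261.1).

```bash
python3 - <<'E'
from h import *
b,r=tri(dict(top=(330.7,261.1),side=(308.6,201.4)));print("bead",b,r)
f=lambda p:proj("side",[p[0],b[1],p[1]])-(307.5,290)
z=least_squares(f,[b[0],b[2]-.167]);print("foot if same y",z.x)
s=ctrl.get_state();A=R.from_rotvec(s["tool_rot"]);d=A.apply([0,0,1]);G=s["position"]-.0487*d;print("grasp pt",G)
print("cup rim exp side",proj("side",[.548,.0464,.056]))
w=np.array([.548,.0464])-(b[:2]); print("xy shift",w)
E
python3 tgt.py .08
```

```text
bead [0.5506738  0.03499593 0.2498942 ] [ 0.38783485 -0.74842364 -0.65213854  0.03162992]
foot if same y [0.5513319  0.08213785]
grasp pt [0.54767911 0.04552265 0.18119134]
cup rim exp side [302.57376923 299.98765231]
xy shift [-0.0026738   0.01140407]
(array([-3.3,  0.8, -2.2]), array([-0.002 , -0.0018,  0.011 ])) [-0.75  0.31  0.    2.05  1.11  1.41 -0.79]
```

```bash
cat > wr.py <<'E'
from h import *
import sys
s=ctrl.get_state();A=R.from_rotvec(s["tool_rot"]);print(A.inv().apply(np.array([float(x) for x in sys.argv[1:4]])).round(1), s["position"].round(4))
E
python3 wr.py -2.5 8 -15; python3 wr.py 0 0 -10; python3 wr.py 1 0 0; python3 wr.py 0 1 0
```

```text
[17.  2. -1.] [0.5696 0.0073 0.1605]
[9.1 0.1 4.2] [0.5696 0.0073 0.1605]
[-0.2  0.9  0.5] [0.5696 0.0073 0.1605]
[ 0.4  0.5 -0.8] [0.5696 0.0073 0.1605]
```

```bash
python3 -m creep '[[[0.1,8,1,-0.5,0,0,0],[0.1,17,2,-1,0,0,0],[0.1,17,2,-1,0,0,0],[0.1,17,2,-1,0,0,0]]]'; python3 - <<'E'
from h import *
i=ctrl.get_image("side")[190:325,270:340,::-1];j=ctrl.get_image("top")[240:290,300:360,::-1]
print(ctrl.get_state()["position"])
g=lambda i:(255*(i/255.)**.6).astype(np.uint8)
cv2.imwrite("pics/c9.png",np.hstack([cv2.resize(g(i),(311,600),interpolation=2),cv2.copyMakeBorder(cv2.resize(g(j),(480,400),interpolation=2),0,200,0,0,0)]))
E
```

```text
time: 6.35
position: [0.5676, 0.0177, 0.148]
tool_rot: [1.029, 1.801, -0.659]
ft_force: [-0.0, 0.5, 0.2]
grip_width: 0.163
[0.56764992 0.01704938 0.14798777]
```

View pics/c9.png

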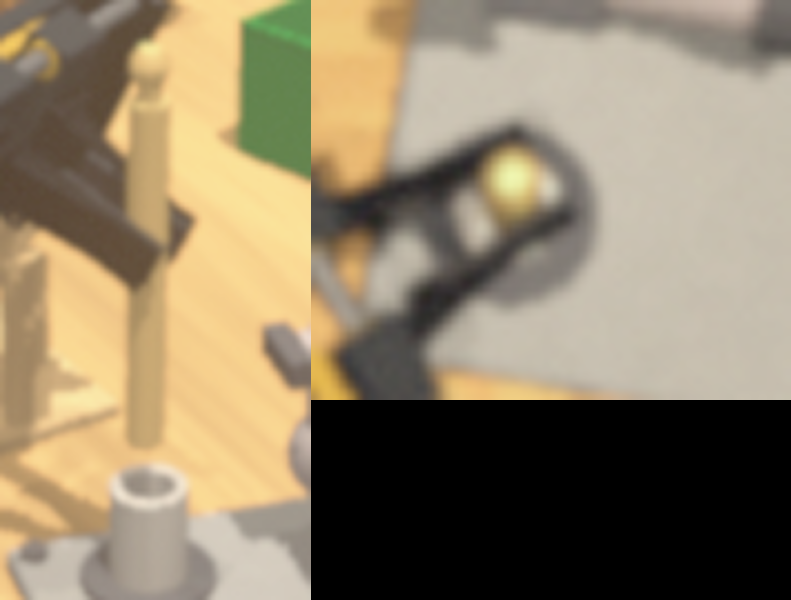

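In the side view the bead is at (303.5,204), the foot at (302.6,289) and the cup rim at (303.5,299). In the top view the bead is at (325.3,262.6).

```bash
python3 - <<'E'
from h import *
b,r=tri(dict(top=(325.3,262.6),side=(303.5,204)));print("bead",b,r)
for lean in (0,):
    f=lambda p:proj("side",[p[0],b[1],p[1]])-(302.6,289)
    print("foot",least_squares(f,[b[0],b[2]-.167]).x)
print("exp side of upright over cup: z .07/.24",proj("side",[.5489,.0464,.0715]),proj("side",[.5489,.0464,.24]), "top bead",proj("top",[.5489,.0464,.24]))
E
python3 tgt.py .06
```

```text
bead [0.54790434 0.04634559 0.2415423 ] [ 0.31185981 -0.61132294 -0.53389933  0.02452131]
foot [0.54792374 0.07899824]
exp side of upright over cup: z .07/.24 [303.05269942 292.45688472] [303.48015774 204.76442674] top bead [325.57108536 261.54860453]
(array([-0.5, -2.4,  9.6]), array([ 0.0026, -0.0028,  0.0064])) [-0.76  0.34 -0.    2.05  1.1   1.4  -0.82]
```

The bead sits over the cup to about 1 mm, so I'll lower straight down.

```bash
python3 -m creep '[[[0.1,9.1,0.1,4.2,0,0,0],[0.1,18.2,0.2,8.4,0,0,0],[0.1,27.3,0.3,12.6,0,0,0],[0.1,36.4,0.4,16.8,0,0,0],[0.1,36.4,0.4,16.8,0,0,0]]]';python3 wr.py 0 0 -10
```

```text
time: 6.95
position: [0.5675, 0.0164, 0.1064]
tool_rot: [1.028, 1.8, -0.664]
ft_force: [0.1, -0.2, 0.7]
grip_width: 0.161
[9.1 0.1 4.2] [0.5675 0.0164 0.1064]
```

```bash
python3 -m creep '[[[0.1,4.6,0,2.1,0,0,0],[0.1,9.1,0.1,4.2,0,0,0],[0.1,11.8,0.1,5.5,0,0,0],[0.1,11.8,0.1,5.5,0,0,0]]]';python3 -m creep '[[[0.1,2.7,0,1.3,0,0,0],[0.1,2.7,0,1.3,0,0,0]]]';python3 -m creep '[[[0.1,2.7,0,1.3,0,0,0],[0.1,2.7,0,1.3,0,0,0]]]'
```

```text
time: 7.35
position: [0.5696, 0.0129, 0.0986]
tool_rot: [1.036, 1.787, -0.664]
ft_force: [6.1, -6.9, 10.1]
grip_width: 0.166
time: 7.55
position: [0.5686, 0.0115, 0.0953]
tool_rot: [1.037, 1.787, -0.668]
ft_force: [5.4, -9.4, 7.8]
grip_width: 0.172
time: 7.75
position: [0.5682, 0.0109, 0.0919]
tool_rot: [1.037, 1.787, -0.669]
ft_force: [4.8, -10.4, 8.5]
grip_width: 0.166
```

Contact is felt and the foot is about on the floor. I'll release, then look.

```bash
python3 -m creep '[[[0.25,0,0,0,0,0,0],[0.35,0,0,0,0,0,0],[0.35,0,0,0,0,0,0],[0.35,0,0,0,0,0,0]]]'; python3 - <<'E'
from h import *
i=ctrl.get_image("side")[190:325,270:340,::-1];j=ctrl.get_image("top")[240:290,300:360,::-1]
print(ctrl.get_state()["position"])
g=lambda i:(255*(i/255.)**.6).astype(np.uint8)
cv2.imwrite("pics/c10.png",np.hstack([cv2.resize(g(i),(311,600),interpolation=2),cv2.copyMakeBorder(cv2.resize(g(j),(480,400),interpolation=2),0,200,0,0,0)]))
E
```

```text
time: 8.15
position: [0.567, 0.0106, 0.0906]
tool_rot: [1.037, 1.79, -0.672]
ft_force: [3.3, -10.3, 4.8]
grip_width: 0.336
[0.56700278 0.01056291 0.09063193]
```

View pics/c10.png

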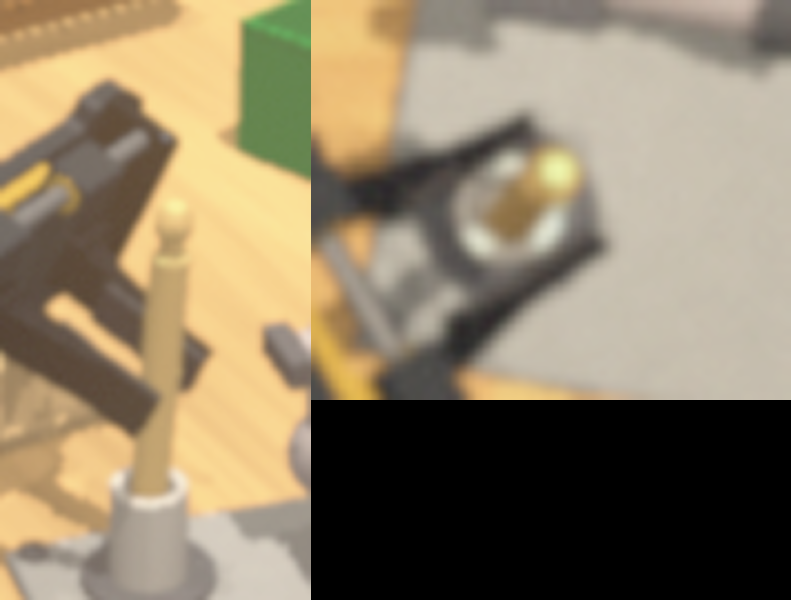

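The handle is in the cup, leaning a little away from the gripper. In the top view its bead is at (330.5,261) and the cup is centred near (325,266). About 10 N remains on the tool, probably from the gripper body's end touching the rack post. I'll lift straight up, away from it.

```bash
python3 -m creep '[[[0.35,-9.1,0,-4.2,0,0,0],[0.35,-18.2,0,-8.4,0,0,0],[0.35,-36.4,0,-17,0,0,0],[0.35,-36.4,0,-17,0,0,0]]]'; python3 - <<'E'
from h import *
a=tri(dict(top=(330.5,261.3),side=(309,238.5)));print("bead",a)
b=a[0]; print("lean",np.hypot(b[0]-.548,b[1]-.0464)/(b[2]-.015), "wr");
E
python3 wr.py 0 0 10; python3 wr.py -4.5 7.8 0
```

```text
time: 8.65
position: [0.5689, 0.0177, 0.1302]
tool_rot: [1.031, 1.799, -0.658]
ft_force: [0.2, 0.9, 0.7]
grip_width: 0.348
bead (array([0.55270877, 0.03482486, 0.18257608]), array([ 0.15881368, -0.30740172, -0.26281832,  0.01261583]))
lean 0.07457062870822344 wr
[-9.1 -0.  -4.3] [0.5689 0.0177 0.1302]
[ 3.8  0.  -8.2] [0.5689 0.0177 0.1302]
```

Lean is about 0.075 rad and the bead height of 0.183 means the foot is on the floor. Next I'll lift clear and turn the tool down toward the wheel.

```bash
python3 -m creep '[[[0.35,-20,0,-9.4,0,0,0],[0.35,-50,0,-23,0,0,0],[0.35,-90,0,-42,0,0,0],[0.35,-118,0,-55,0,0,0],[0.35,-118,0,-55,0,0,0]]]'; cat > whl.py <<'E'
from h import *
import sys
az=np.radians(float(sys.argv[1])); x,y,z=map(float,sys.argv[2:5])
print(rel([x,y,z],ori(np.array([0,0,-1.]),np.array([np.cos(az),np.sin(az),0]))),ctrl.get_state()["joint_positions"].round(2))
E
python3 whl.py 30 .535 -.156 .29
```

```text
time: 9.15
position: [0.5702, 0.0184, 0.2624]
tool_rot: [1.033, 1.797, -0.653]
ft_force: [-0.1, 0.2, 0.1]
grip_width: 0.351
(array([ -81.7, -118.4,  108.3]), array([0.0048, 1.1313, 0.0035])) [-0.75  0.17 -0.    1.98  1.08  1.51 -0.61]
```

```bash
python3 -m creep '[[[0.35,-15,-15,10,0,0.145,0],[0.35,-30,-30,25,0,0.29,0],[0.35,-40,-50,40,0,0.435,0],[0.4,-50,-75,60,0,0.58,0],[0.5,-60,-95,80,0,0.725,0]]]'; python3 whl.py 30 .535 -.156 .29
```

```text
time: 9.65
position: [0.5358, -0.1153, 0.28]
tool_rot: [1.381, 2.413, -0.284]
ft_force: [1.5, 0.2, -1.1]
grip_width: 0.429
(array([-35.9, -21.4,   4.4]), array([-0.0008,  0.4017,  0.0071])) [-0.46 -0.13  0.33  1.82  0.43  1.31  0.31]
```

```bash
python3 -m creep '[[[0.6,-12,-7,1,0,0.14,0],[0.6,-24,-14,3,0,0.28,0],[0.6,-36,-21,4,0,0.402,0.007],[0.6,-36,-21,4,0,0.402,0.007],[0.6,-36,-21,4,0,0.402,0.007]]]'; python3 whl.py 30 .535 -.156 .169
python3 - <<'E'
from h import *
i=ctrl.get_image("side")[130:330,280:480,::-1];j=ctrl.get_image("top")[200:320,290:480,::-1]
cv2.imwrite("pics/c11.png",np.hstack([cv2.resize(i,(400,400)),cv2.copyMakeBorder(cv2.resize(j,(400,253)),0,147,0,0,0)]))
E
```

```text
time: 10.15
position: [0.5353, -0.1569, 0.2883]
tool_rot: [1.579, 2.716, -0.015]
ft_force: [0.0, 0.5, 0.1]
grip_width: 0.597
(array([  1.5,   1.1, 119.3]), array([-0.008 ,  0.0049, -0.0058])) [-0.31  0.1   0.59  1.54 -0.04  1.52  0.8 ]
```

View pics/c11.png

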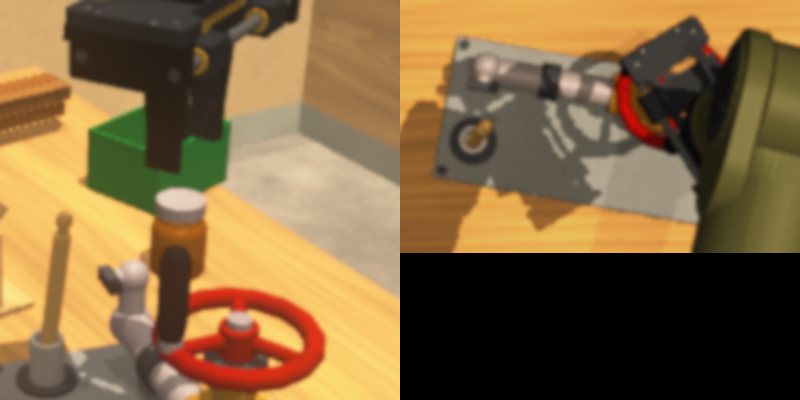

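The handle stands in the cup, seen at (50,330) in the left crop. The fingers hang above the crank grip, straddling its line at (175,250). I'll descend and close.

```bash
python3 -c "
from h import *
print(proj('side',[.5353,-.1569,.2883]),proj('side',[.5353,-.1569,.3183]))"; python3 -m creep '[[[0.6,0,0,30,0,0,0],[0.6,1,1,60,0,0,0],[0.6,1,1,90,0,0,0],[0.6,1,1,116,0,0,0],[0.6,1,1,116,0,0,0]]]'; python3 -m creep '[[[0.15,0,0,0,0,0,0],[0.15,0,0,0,0,0,0],[0.15,0,0,0,0,0,0],[0.15,0,0,0,0,0,0],[0.15,0,0,0,0,0,0]]]' 30
```

```text
[370.35715749 228.23690036] [371.71021751 207.33764317]
time: 10.75
position: [0.5328, -0.1521, 0.1704]
tool_rot: [-1.567, -2.718, 0.013]
ft_force: [-1.0, 0.6, 0.5]
grip_width: 0.601
time: 11.25
position: [0.535, -0.1562, 0.175]
tool_rot: [1.574, 2.717, -0.012]
ft_force: [-1.3, 1.5, 4.5]
grip_width: 0.241
```

The fingers hold the grip: 0.241 is about 21 mm. Next, tables of shifts per quarter turn in tool axes.

```bash
python3 - <<'E'
from h import *
s=ctrl.get_state();A=R.from_rotvec(s["tool_rot"]);print(A.as_matrix().round(3),s["position"],s["time"])
c=np.array([.588,-.167]);v=s["position"][:2]-c;a0=np.arctan2(v[1],v[0]);print(np.degrees(a0),np.linalg.norm(v))
A=ori(np.array([0,0,-1.]),np.array([np.cos(np.pi/6),.5,0]))
a0=np.radians(168.4)
for k in range(4):
    b=a0-k*np.pi/2
    print(k,[list(A.inv().apply(55*np.array([np.cos(t)-np.cos(b),np.sin(t)-np.sin(b),0]))[:2].round(1)) for t in b-np.radians([18,36,54,72,90])])
E
```

```text
[[-0.497  0.867 -0.002]
 [ 0.867  0.497 -0.008]
 [-0.005 -0.006 -1.   ]] [ 0.53502528 -0.15617294  0.17495646] 11.25
168.44888368087888 0.05406983095013413
0 [[np.float64(10.9), np.float64(13.3)], [np.float64(17.2), np.float64(29.3)], [np.float64(18.2), np.float64(46.5)], [np.float64(13.9), np.float64(63.1)], [np.float64(4.6), np.float64(77.6)]]
1 [[np.float64(-13.3), np.float64(10.9)], [np.float64(-29.3), np.float64(17.2)], [np.float64(-46.5), np.float64(18.2)], [np.float64(-63.1), np.float64(13.9)], [np.float64(-77.6), np.float64(4.6)]]
2 [[np.float64(-10.9), np.float64(-13.3)], [np.float64(-17.2), np.float64(-29.3)], [np.float64(-18.2), np.float64(-46.5)], [np.float64(-13.9), np.float64(-63.1)], [np.float64(-4.6), np.float64(-77.6)]]
3 [[np.float64(13.3), np.float64(-10.9)], [np.float64(29.3), np.float64(-17.2)], [np.float64(46.5), np.float64(-18.2)], [np.float64(63.1), np.float64(-13.9)], [np.float64(77.6), np.float64(-4.6)]]
```

```bash
python3 -m creep '[[[0.15,10.9,13.3,0,0,0,0],[0.15,17.2,29.3,0,0,0,0],[0.15,18.2,46.5,0,0,0,0],[0.15,13.9,63.1,0,0,0,0],[0.15,4.6,77.6,0,0,0,0]]]'; python3 -m creep '[[[0.15,-13.3,10.9,0,0,0,0],[0.15,-29.3,17.2,0,0,0,0],[0.15,-46.5,18.2,0,0,0,0],[0.15,-63.1,13.9,0,0,0,0],[0.15,-77.6,4.6,0,0,0,0]]]'; python3 -m creep '[[[0.15,0,0,0,0,0,0]]]'
```

```text
time: 11.75
position: [0.6005, -0.1102, 0.1749]
tool_rot: [-1.571, -2.72, 0.008]
ft_force: [-5.0, -0.3, 8.2]
grip_width: 0.245
time: 12.25
position: [0.6435, -0.175, 0.1749]
tool_rot: [-1.57, -2.72, 0.006]
ft_force: [-6.3, 6.5, 6.3]
grip_width: 0.244
time: 12.35
position: [0.6437, -0.1755, 0.175]
tool_rot: [-1.574, -2.719, 0.003]
ft_force: [-3.0, 4.1, 5.7]
grip_width: 0.24
```

```bash
python3 -m creep '[[[0.15,-6,-6.2,0,0,0,0],[0.15,-10.9,-13.3,0,0,0,0],[0.15,-10.9,-13.3,0,0,0,0]]]'
```

```text
time: 12.65
position: [0.6438, -0.1756, 0.1749]
tool_rot: [-1.555, -2.728, -0.025]
ft_force: [5.9, 24.9, 3.5]
grip_width: 0.245
```

The wheel is blocked: 25 N and no motion, at the station +x direction where joint 0 lies, so it is shut. I'll take the push off and back off the first turn.

```bash
python3 -m creep '[[[0.15,10.9,13.3,0,0,0,0],[0.15,10.9,13.3,0,0,0,0],[0.15,10.9,13.3,0,0,0,0]]]'; python3 -m creep '[[[0.15,14.5,9.3,0,0,0,0],[0.15,31.1,13.6,0,0,0,0],[0.15,48.3,12.6,0,0,0,0],[0.15,64.3,6.3,0,0,0,0],[0.15,77.6,-4.6,0,0,0,0]]]'; python3 -m creep '[[[0.15,9.3,-14.5,0,0,0,0],[0.15,13.6,-31.1,0,0,0,0],[0.15,12.6,-48.3,0,0,0,0],[0.15,6.3,-64.3,0,0,0,0],[0.15,-4.6,-77.6,0,0,0,0]]]'
```

```text
time: 12.95
position: [0.6438, -0.1755, 0.1749]
tool_rot: [1.571, 2.719, -0.007]
ft_force: [-1.8, 3.1, 4.5]
grip_width: 0.239
time: 13.45
position: [0.604, -0.1117, 0.1749]
tool_rot: [1.568, 2.712, -0.006]
ft_force: [4.9, 0.1, 3.7]
grip_width: 0.241
time: 13.95
position: [0.5361, -0.1529, 0.1749]
tool_rot: [1.57, 2.718, -0.004]
ft_force: [2.6, 4.7, 2.7]
grip_width: 0.246
```

```bash
python3 -m creep '[[[0.15,-14.5,-9.3,0,0,0,0],[0.15,-31.1,-13.6,0,0,0,0],[0.15,-48.3,-12.6,0,0,0,0],[0.15,-64.3,-6.3,0,0,0,0],[0.15,-77.6,4.6,0,0,0,0]]]'; python3 -m creep '[[[0.15,-9.3,14.5,0,0,0,0],[0.15,-13.6,31.1,0,0,0,0],[0.15,-12.6,48.3,0,0,0,0],[0.15,-6.3,64.3,0,0,0,0],[0.15,4.6,77.6,0,0,0,0]]]'
```

```text
time: 14.45
position: [0.5782, -0.2188, 0.1748]
tool_rot: [-1.575, -2.718, 0.006]
ft_force: [-4.6, 9.0, 8.1]
grip_width: 0.242
time: 14.95
position: [0.6423, -0.1816, 0.1749]
tool_rot: [1.578, 2.713, -0.018]
ft_force: [-4.7, -4.5, 6.8]
grip_width: 0.239
```

Full circle traced, so one turn is done. Now the second.

```bash
python3 -m creep '[[[0.15,14.5,9.3,0,0,0,0],[0.15,31.1,13.6,0,0,0,0],[0.15,48.3,12.6,0,0,0,0],[0.15,64.3,6.3,0,0,0,0],[0.15,77.6,-4.6,0,0,0,0]]]'; python3 -m creep '[[[0.15,9.3,-14.5,0,0,0,0],[0.15,13.6,-31.1,0,0,0,0],[0.15,12.6,-48.3,0,0,0,0],[0.15,6.3,-64.3,0,0,0,0],[0.15,-4.6,-77.6,0,0,0,0]]]'
```

```text
time: 15.45
position: [0.6039, -0.1117, 0.1749]
tool_rot: [1.568, 2.711, -0.006]
ft_force: [4.8, -0.2, 4.3]
grip_width: 0.245
time: 15.95
position: [0.5361, -0.1527, 0.1749]
tool_rot: [1.57, 2.718, -0.003]
ft_force: [3.0, 4.4, 2.7]
grip_width: 0.242
```

```bash
python3 -m creep '[[[0.15,-14.5,-9.3,0,0,0,0],[0.15,-31.1,-13.6,0,0,0,0],[0.15,-48.3,-12.6,0,0,0,0],[0.15,-64.3,-6.3,0,0,0,0],[0.15,-77.6,4.6,0,0,0,0]]]'; python3 -m creep '[[[0.15,-9.3,14.5,0,0,0,0],[0.15,-13.6,31.1,0,0,0,0],[0.15,-12.6,48.3,0,0,0,0],[0.15,-6.3,64.3,0,0,0,0],[0.15,4.6,77.6,0,0,0,0]]]';python3 -m creep '[[[0.15,4.5,5,0,0,0,0],[0.15,4.5,5,0,0,0,0],[0.15,4.5,5,0,0,0,0]]]'
```

```text
time: 16.45
position: [0.5781, -0.2188, 0.1748]
tool_rot: [-1.575, -2.718, 0.006]
ft_force: [-3.3, 8.0, 7.9]
grip_width: 0.241
time: 16.95
position: [0.6424, -0.1814, 0.1749]
tool_rot: [1.578, 2.713, -0.018]
ft_force: [-5.3, -3.3, 6.1]
grip_width: 0.244
time: 17.25
position: [0.6444, -0.1718, 0.1749]
tool_rot: [1.575, 2.717, -0.012]
ft_force: [-4.4, 2.2, 6.9]
grip_width: 0.238
```

```bash
python3 -m creep '[[[0.15,-4,-2.3,0,0,0,0],[0.15,-4,-2.3,0,0,0,0],[0.15,-4,-2.3,0,0,0,0],[0.15,-4,-2.3,0,0,0,0],[0.15,-4,-2.3,0,0,0,0]]]'; python3 - <<'E'
from h import *
i=ctrl.get_image("side")[150:330,160:460,::-1];j=ctrl.get_image("top")[150:340,140:480,::-1]
cv2.imwrite("pics/c12.png",np.vstack([cv2.resize(i,(500,300)),cv2.resize(j,(500,279))]))
s=ctrl.get_state();v=s["position"][:2]-[.5893,-.1658];w=np.array([.6438,-.1756])-[.5893,-.1658]
print(s["position"],s["ft_force"],s["grip_width"],"rad past 2 turns",np.arctan2(v[1],v[0])-np.arctan2(w[1],w[0]),abs(s["qd"]).max())
E
```

```text
time: 17.75
position: [0.6438, -0.1757, 0.1749]
tool_rot: [-1.575, -2.717, 0.011]
ft_force: [-6.1, 4.1, 7.4]
grip_width: 0.238
[ 0.64381781 -0.17564911  0.17487004] [-6.64260297  2.78231964  7.48130668] 0.24710752132517888 rad past 2 turns -0.000815536756260421 0.001793737832574639
```

The picture limit is reached, so I'll do a numeric comparison of the stick, jar and dark handles with the earlier frames, then hand in.

```bash
python3 - <<'E'
from h import *
i=ctrl.get_image("side")[:,:,::-1]; t=ctrl.get_image("top")[:,:,::-1]
o=cv2.resize(cv2.imread("pics/c11.png")[:,:400],(200,200),interpolation=cv2.INTER_AREA)
n=i[130:330,280:480]; s0=cv2.imread("pics/side0.png"); t0=cv2.imread("pics/top0.png")
d=lambda a,b:np.abs(a.astype(int)-b).mean().round(1)
print("stick side vs c11",d(o[100:180,10:40],n[100:180,10:40]))
print("dark top",d(t0[255:320,180:232],t[255:320,180:232]),"dark side",d(s0[185:275,175:250],i[185:275,175:250]),"jar top",d(t0[158:190,255:287],t[158:190,255:287]))
s=ctrl.get_state();print(s["position"],s["grip_width"])
ctrl.close_job()
E
```

```text
stick side vs c11 2.5
dark top 11.8 dark side 16.6 jar top 16.6
[ 0.64381244 -0.17563516  0.17486767] 0.24321492454779067
the job is handed in; nothing more can be done
```

The job is handed in: as far as I could check, the pale handle stands in the cup and the wheel is two turns open with its grip still held. I did not fully confirm that the dark handles and the jar are where they started.

- **Handle:** It stands in the cup and was let go, leaning about 0.075 rad, with its foot on the floor by the bead's height. The last comparison with an earlier picture showed the stick unchanged.
- **Wheel:** I turned it clockwise until it blocked at 25 N in the joint-0 direction, then backed it off two full turns. The grip ended within about 0.001 rad of the stop position's heading by the arm's readings. The wheel was still, and the gripper stayed closed on the grip (about 21 mm, set to 30 N).
- **Reported tool point:** The cameras show the real fingertips about 30 mm behind the reported TCP along the tool axis. The first close missed the stick because of this, and I allowed for the offset from then on.
- **Contact while placing:** About 10–13 N showed up at the cup. About 12 N was still there after I let go and vanished when I lifted. I took it for the gripper's end touching the rack post, but did not confirm it.
- **Dark handles and jar:** The pixel comparison with the start gave differences of 12 to 17 grey levels, against 2.5 for the stick. The arm's changed shadow may explain it. The picture limit was reached, so I could not look. I saw neither disturbed in the earlier views, and nothing came near the jar.

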